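# Open the board holder to its end stop

### The arm

A 6-joint arm with a two-finger parallel gripper is mounted at the origin on the work surface. World frame = base frame: x ahead of the robot, y to its left, z up, the work surface at z = 0. Lengths are in m, angles in rad, forces in N, time in s.
With the tool pointing down it reaches from about 0.225 to 0.875 m from the base axis. Payload 3.4 kg.
Tool frame: the origin (TCP) lies on the centre line of the jaws, within the pads' length; the fingertips stand 19 mm ahead of it and the grasp point (between the pads) is the TCP; z points along the fingers, y is the direction in which the jaws open and shut (so a half turn about z gives the same grasp; the last joint's range is limited). The gripper opens to 85 mm and grips with 20 to 120 N. Pads are 22 mm wide; open, the fingers measure 114 mm over their backs; the gripper's body (76 mm by 85 mm) begins 54 mm behind the grasp point. The pads swing forward as they close: fully open they stand 13 mm farther back than shut.
Start: joints at [1.002, 0.276, 1.505, -0, 1.361, -0.121], TCP at [0.249, 0.518, 0.25] pointing down, gripper open.
Joint ranges: [-2.89, 2.89], [-0.75, 2.08], [0.22, 2.7], [-1.18, 4.32], [0.11, 2.71], [-2.7, 2.7]. Speed limits (rad/s): [2.57, 2.57, 3.14, 3.14, 3.14, 3.14].

### API

Orientations are given as a unit quaternion [w, x, y, z].
In Python, from rig import monitor, eyes, manip, models gives the robot as it stands.
- The arm moves only by the tool send_rows, never from a script. Its argument "deltas" is a list of rows, each an object with "dp": the shift along the world's x, y, z each as a share of 0.12 m, from -1 to 1, a list of three; "rotation": the turn, a rotation vector about the world's x, y, z each as a share of 0.5 rad, from -1 to 1, a list of three. In form: [{"dp": [dx, dy, dz], "rotation": [rx, ry, rz]}, ...]. A call has 1 to 12 rows; each row is the pose to reach, as a shift and turn from the pose commanded when the call began; what a row does not reach only later rows make up. A row lasts 1/12 s, in which the tool goes at most 41.7 mm and 7.16 degrees, less where a joint would pass 70% of its speed; a pose out of reach is approached as far as the arm can. A call with a number of a shift or a turn outside -1 to 1 is refused whole. A call with a gripper value outside its range is refused whole. "fingers" is the closure, from -1 (fully open) to 1 (shut), set as the call begins (left out, the last holds). The fingers move at their own pace and stop on an object; "grip_force" is the grip in N (left out, the last holds). Time passes only in rows, so rows that repeat a pose let the fingers close. It gives the time, the measured TCP pose, the force and the opening at its end, in the units of the state.
- monitor.get_state(): the state, without advancing time (a new reading comes with each control period).
- eyes.get_image(name): name is "side" or "top" or "wrist"; returns a dict with "color" (384x512x3 uint8, red, green, blue), "depth" (384x512 float32, m along the optical axis (not along the pixel's ray), 0 where there is no reading), "mtx" (3x3 intrinsics, pixels), "rvec" (rotation vector, rad) and "tvec" (3), from world to camera coordinates, as OpenCV has them. Camera axes: x right, y down, z forward; pixel columns grow to the right and rows downward; lengths in m; the calibration is good to about 2 mm. The wrist camera is an equidistant fisheye: a pixel r from the principal point sees the ray r / f radians off the axis. A picture is of the moment at which its call begins.
- manip.sign_off(): hands the job in, once; it reports no verdict.
Trained networks look in a picture, given as the dict that the camera call returned (one of the last four; its "shot" number tells which), for a name from the list of things; names that differ only in an ending like _2 or _b are one class to them, and where a whole thing is asked for, a point or a joint stands for the part that bears it (a point fixed in the world has none). Each returns a list of dicts, best first, with "score" (0 to 1); they miss things now and then, are a little off and sometimes report something else, mostly with a low value. They report only what shows in the picture. A call takes as long as a camera call.
- models.find_in(name, picture): "box" ([left, top, right, bottom] in pixels, round what is visible of it).
The state is a dict: "clock": time; "qpos": joint angles; "qd": joint speeds; "effort": joint torques, N m; "position": TCP position; "ee_rot": TCP orientation; "contact_force": force on the tool from outside, world axes, zero at the start; "moment": the same for the moment, N m; "width": finger opening in m.
Only numpy, scipy, OpenCV 4.12 (cv2) and the standard library are available. Lean on these libraries where they do the work, as an engineer would, in place of code of your own. Each camera call takes 0.05 s, during which the arm holds its last target.

### The job

The green circuit board waiting on the blue mat needs the board holder at its full width. Press down the red release button on the holder's sliding blue jaw and, keeping it held down, push the jaw outwards, away from the fixed jaw, until it is fully against its end stop; then let go so that the button springs up and the jaw locks there. Do not force the jaw along while it is locked, and do not lift, carry or shove any of the things lying around.

Things in the scene. Friction and masses are not known exactly. Their poses are not given: they have to be found in the camera images.
- holder: Circuit-board holder bolted to the bench: two dark steel end blocks (336 mm apart over all, tops 50 mm high, 130 mm wide feet) joined by two 12 mm steel rods and a lock bar. Origin on the bench under the rods' middle; z up; +y along the rods from the fixed blue jaw (at y -144 mm, top 94 mm high) to the end stop: the way the sliding jaw opens; x across the rods. Place and yaw vary.
- jaw (a joint): Travel of the sliding blue jaw along the holder's +y, m: 0 nearest the fixed jaw, 0.134 fully against the end stop; starts locked between 0 and 0.055. Button up: a brake holds it anywhere against some 35 to 50 N. Button pressed: it slides with 1 to 2 N. Its carriage block is 88 mm across (x) by 74 mm along (y), the deck 46 mm above the bench.
- release (a joint): Travel of the red release button straight down into the jaw's deck, in metres: 0 up (locked), 0.007 fully down. Sprung: it begins to move at about 4 N, frees the brake within the first 1 to 2 mm and takes about 5.5 N fully down. It springs up and locks the jaw when let go.
- button_top (a point): Centre of the top of the red button, 36 mm across (x) by 28 mm along the slide (y); 56 mm above the bench when up, 49 mm fully down. Moves with the jaw. Axes as holder. The jaw plate, 94 mm above the bench, stands 32 mm from it towards the fixed jaw; a thumb rest 22 mm from it towards the end stop.
- rest_top (a point): Centre of the top of the sliding jaw's raised thumb rest (60 mm across, 10 mm thick), 65 mm above the bench, 27 mm from the button's centre towards the end stop; a fingertip that presses the button can push against its inner face. Axes as holder.
- stop_face (a point): Middle of the end stop's face (two orange bumpers on the rods), 134 mm along the holder's +y from its origin, 32 mm above the bench.
- board: Loose green circuit board 125 x 170 mm, lying on the blue mat on the robot's left; leave it alone. Origin at the centre of its underside.
- screwdriver: Loose yellow screwdriver 200 mm long lying along the holder on its -x side; leave it alone. Origin under the middle of its length.
- screw_tray: Loose small aluminium tray 80 x 60 x 22 mm on the holder's -x side; leave it alone. Origin at the centre of its underside.
- flux_jar: Loose jar with black cap, 48 mm wide, 45 mm high, on the holder's +x side; leave it alone. Origin at the centre of its underside.
- spool: Loose grey spool, 56 mm wide, 40 mm high, on the holder's +x side; leave it alone. Origin at the centre of its underside.
- multimeter: Loose yellow multimeter 170 x 85 x 34 mm on the robot's right; leave it alone. Origin at the centre of its underside.
- motor_body: Loose finned metal motor body, 72 mm wide, 90 mm high, on the robot's right; leave it alone. Origin at the centre of its underside.
- cleaner: Loose clear bottle with red cap, 60 mm wide, 140 mm high, on the robot's right; leave it alone. Origin at the centre of its underside.

How it is judged:
By the outcome, as a careful person would: the job done as asked, in the order asked, and still so for the second after the job is handed in, with the robot touching nothing.
It also fails if it takes over 38 s, if anything falls off the work surface, if the arm or the gripper's body presses on something with over 40 N, if the wrist force passes 120 N, or if a joint passes its speed limit or range.

## Working session

There is one attempt and no reset: what is moved stays moved. The work goes in short steps, Python scripts to look and compute and a tool call to move; the robot and the scene stay as the last step left them, time stands still between calls to the robot, and variables do not carry over. Pictures are saved under pics/ and viewed, and the job is handed in when it is done.

Besides the shell and the picture viewer there is one more tool, called as a command line: name --argument value ..., lists and objects as JSON in quotes. send_rows: Moves the arm, as the interface text tells. Its arguments: {"type":"object","properties":{"deltas":{"type":"array","items":{"type":"object","properties":{"dp":{"type":"array","items":{"type":"number"}},"rotation":{"type":"array","items":{"type":"number"}}}}},"fingers":{"type":"number"},"grip_force":{"type":"number"}},"required":["deltas"]}

```bash
ls; mkdir -p pics
cat > h.py <<'E'
import numpy as np, cv2, pickle
from rig import monitor, eyes, manip, models
def save(n,im): cv2.imwrite(f'pics/{n}.png',im['color'][:,:,::-1])
def R(im): return cv2.Rodrigues(np.array(im['rvec'],float))[0]
def world(im,u,v,d=None):
    K=np.array(im['mtx']); 
    if d is None: d=im['depth'][int(round(v)),int(round(u))]
    p=np.array([(u-K[0,2])/K[0,0]*d,(v-K[1,2])/K[1,1]*d,d])
    return R(im).T@(p-np.array(im['tvec']).ravel())
def onz(im,u,v,z):
    K=np.array(im['mtx']); r=R(im).T@np.array([(u-K[0,2])/K[0,0],(v-K[1,2])/K[1,1],1]); c=-R(im).T@np.array(im['tvec']).ravel()
    return c+r*(z-c[2])/r[2]
def cloud(im):
    K=np.array(im['mtx']); d=im['depth']; v,u=np.mgrid[:d.shape[0],:d.shape[1]]
    p=np.stack([(u-K[0,2])/K[0,0]*d,(v-K[1,2])/K[1,1]*d,d],-1)
    return (p-np.array(im['tvec']).ravel())@R(im)
E
python3 - <<'E'
from h import *
print(monitor.get_state())
for n in ['top','side']:
    im=eyes.get_image(n); save(n+'0',im); pickle.dump(im,open(n+'0.pkl','wb'))
    for k in ['holder','button_top','rest_top','jaw','flux_jar','spool']:
        print(n,k,models.find_in(k,im)[:2])
E
```

```text
pics
{'clock': 0.0, 'qpos': array([ 1.00199933e+00,  2.76581144e-01,  1.50609791e+00, -3.46087527e-05,
        1.36067009e+00, -1.21009514e-01]), 'qd': array([ 0.00034634, -0.00074266, -0.00114745, -0.00112406,  0.000401  ,
        0.00140311]), 'effort': array([ 9.18053920e-04, -4.16766715e+01, -2.45813477e+01,  1.69749211e-05,
        1.09979571e-02, -1.08776604e-05]), 'position': array([0.24872466, 0.51790084, 0.2494616 ]), 'ee_rot': array([-2.81015171e-04,  2.22024233e-01,  9.75040752e-01, -8.32243617e-04]), 'contact_force': array([-0.458705  ,  0.02008403, -0.47918407]), 'moment': array([-0.02822804, -0.00270382, -0.044489  ]), 'width': 0.08538468838034483}
top holder [{'box': [202.6, 169.9, 294.2, 234.0], 'score': 0.73}]
top button_top [{'box': [104.3, 194.6, 149.5, 227.4], 'score': 0.45}]
top rest_top [{'box': [241.3, 182.3, 268.8, 210.0], 'score': 0.78}]
top jaw [{'box': [240.7, 182.0, 271.0, 210.0], 'score': 0.73}]
top flux_jar [{'box': [247.4, 164.2, 258.5, 175.4], 'score': 0.54}]
top spool [{'box': [220.6, 176.6, 233.4, 194.0], 'score': 0.71}]
side holder [{'box': [201.7, 175.5, 291.1, 247.3], 'score': 0.73}]
side button_top [{'box': [229.8, 189.7, 270.1, 217.9], 'score': 0.37}]
side rest_top [{'box': [232.6, 192.4, 265.6, 215.9], 'score': 0.83}]
side jaw [{'box': [228.0, 190.3, 265.7, 220.6], 'score': 0.97}]
side flux_jar [{'box': [273.2, 189.6, 288.2, 207.8], 'score': 0.77}]
side spool [{'box': [246.9, 175.2, 262.5, 192.5], 'score': 0.76}, {'box': [303.7, 253.2, 325.5, 297.8], 'score': 0.39}]
```

Run:
```python
from h import *
for n in ['top','side']:
    im=pickle.load(open(n+'0.pkl','rb'))
    c=im['color'][150:260,180:320][:,:,::-1]
    cv2.imwrite(f'pics/{n}0c.png',cv2.resize(c,None,fx=5,fy=5,interpolation=cv2.INTER_CUBIC))
```

```text
(no output)
```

View pics/top0.png

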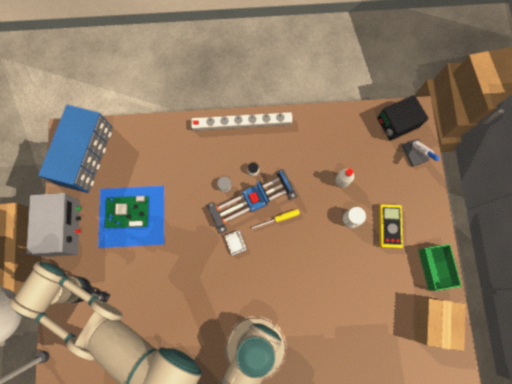

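View pics/side0.png

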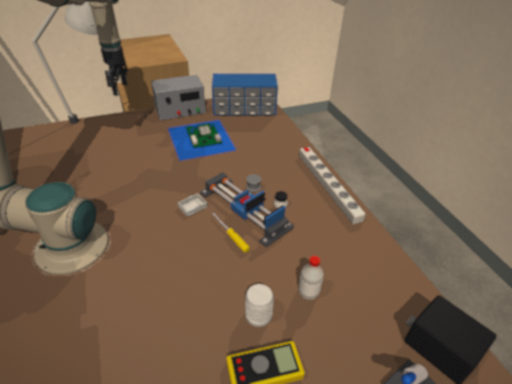

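```bash
sleep 1
```

```text
(no output)
```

View pics/top0c.png

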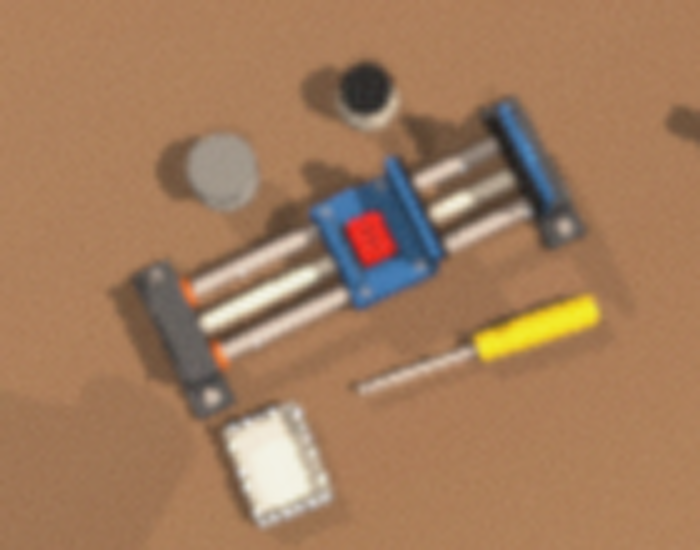

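View pics/side0c.png

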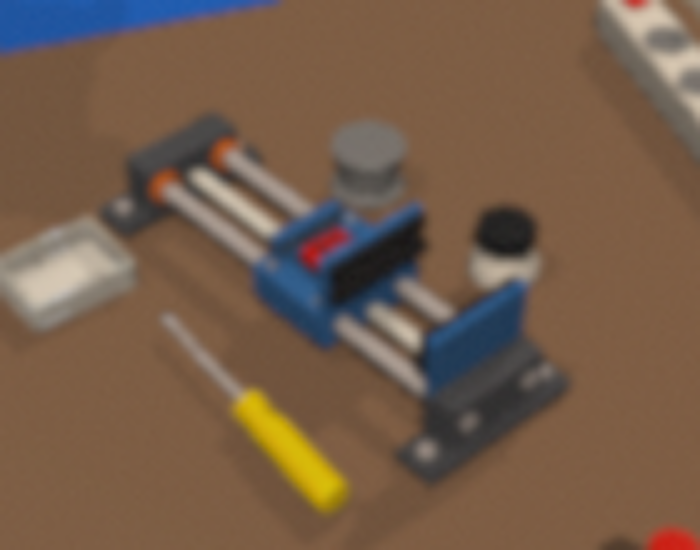

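The top view shows the red button at about (254,197), the fixed jaw to the upper right at (288,183) and the end stop to the lower left at (217,216). The jaw has to travel to the image's lower left. Next I measure these points.

Run:
```python
from h import *
for n in ['top','side']:
    im=pickle.load(open(n+'0.pkl','rb')); P=cloud(im); hsv=cv2.cvtColor(im['color'],cv2.COLOR_RGB2HSV)
    H,S,V=hsv[...,0],hsv[...,1],hsv[...,2]
    win=np.zeros(H.shape,bool); win[165:250,200:300]=1
    red=win&((H<4)|(H>174))&(S>190)&(V>110)
    v,u=np.nonzero(red); 
    print(n,'red',len(u),u.mean(),v.mean(),'onz56',onz(im,u.mean(),v.mean(),.056),'depth med',np.median(P[red],0), np.ptp(u),np.ptp(v))
    og=win&(H>=5)&(H<=12)&(S>190)&(V>110)
    v,u=np.nonzero(og); print('orange',len(u), list(zip(u,v))[:40])
    bl=win&(H>100)&(H<120)&(S>140)
    nl,lab,st,ce=cv2.connectedComponentsWithStats(bl.astype(np.uint8))
    for i in range(1,nl):
        if st[i,4]>15: print('blue',st[i],ce[i],np.median(P[lab==i],0),P[lab==i][:,2].max())
    # holder from cloud: heights >0.02 in box around
    m=win&(P[...,2]>0.02)&(P[...,2]<0.11)
    nl,lab,st,ce=cv2.connectedComponentsWithStats(m.astype(np.uint8),connectivity=8)
    for i in range(1,nl):
        if st[i,4]>15:
            q=P[lab==i][:,:2].astype(np.float32); print('comp',st[i],cv2.minAreaRect(q),q.mean(0))
```

```text
top red 56 253.66071428571428 197.25 onz56 [ 0.56507338 -0.03133602  0.056     ] depth med [ 0.56561502 -0.03174736  0.05900746] 8 9
orange 0 []
blue [247 184  21  25 148] [258.42567568 195.95945946] [ 0.57066269 -0.05438506  0.04964367] 0.10306590254340478
blue [245 195   7  12  20] [247.85 200.55] [ 0.5529676  -0.00838217  0.06488145] 0.07278230768808644
comp [248 165  11   9  82] ((0.6863378286361694, -0.03579147160053253), (0.041248906403779984, 0.031764715909957886), 81.41312408447266) [ 0.6863129  -0.03615988]
comp [ 209  170   85   58 1288] ((0.5678245425224304, -0.01949344575405121), (0.10239952802658081, 0.3371240198612213), 23.605693817138672) [ 0.5623906  -0.02708768]
comp [217 177  14  13 147] ((0.6345793008804321, 0.08495508134365082), (0.05210094526410103, 0.052364952862262726), 87.46546936035156) [0.6348397  0.08402568]
comp [275 209  25  13 125] ((0.49170780181884766, -0.15787342190742493), (0.0237662922590971, 0.09881078451871872), 15.799114227294922) [ 0.49204886 -0.15956187]
side red 8 242.375 199.75 onz56 [ 0.55425981 -0.02682499  0.056     ] depth med [ 0.5519029
[... 453 characters left out ...]
61236484 -0.16038447  0.08229761] 0.9125907714285945
comp [ 205  172   85   67 1965] ((0.6065254807472229, -0.004592135548591614), (0.18346229195594788, 0.3409954309463501), 23.054901123046875) [ 0.57943964 -0.05537449]
comp [247 174  15  14 151] ((0.6381414532661438, 0.08267262578010559), (0.055504269897937775, 0.05094199627637863), 31.20318031311035) [0.63560987 0.08013985]
comp [200 195   7  11  25] ((0.43665504455566406, 0.0514640137553215), (0.055761098861694336, 0.020663974806666374), 75.79649353027344) [0.43571055 0.04800137]
comp [228 228  22  22 182] ((0.4921034872531891, -0.15420305728912354), (0.024958690628409386, 0.10593435913324356), 17.42551040649414) [ 0.4930262  -0.16194975]
```

send_rows --deltas '[{"dp": [0.132,-0.229,0],"rotation": [0,0,-0.071]},{"dp": [0.264,-0.458,0],"rotation": [0,0,-0.142]},{"dp": [0.396,-0.686,0],"rotation": [0,0,-0.213]},{"dp": [0.527,-0.915,0],"rotation": [0,0,-0.284]}]' --fingers 1 --grip_force 60

```text
clock: 1.03
position: [0.3126, 0.4075, 0.2503]
ee_rot: [0.0, 0.291, 0.957, 0.0]
contact_force: [-0.3, -0.4, -0.9]
width: 0.0388
```

send_rows --deltas '[{"dp": [0.132,-0.229,0],"rotation": [0,0,-0.071]},{"dp": [0.264,-0.458,0],"rotation": [0,0,-0.142]},{"dp": [0.396,-0.686,0],"rotation": [0,0,-0.213]},{"dp": [0.527,-0.915,0],"rotation": [0,0,-0.284]}]'

```text
clock: 1.37
position: [0.376, 0.2974, 0.2505]
ee_rot: [0.0, 0.358, 0.934, 0.0]
contact_force: [1.0, 0.4, -0.8]
width: 0.0002
```

send_rows --deltas '[{"dp": [0.132,-0.229,0],"rotation": [0,0,-0.071]},{"dp": [0.264,-0.458,0],"rotation": [0,0,-0.142]},{"dp": [0.396,-0.686,0],"rotation": [0,0,-0.213]},{"dp": [0.527,-0.915,0],"rotation": [0,0,-0.284]}]'

```text
clock: 1.7
position: [0.4393, 0.1875, 0.2506]
ee_rot: [0.0, 0.424, 0.906, 0.0]
contact_force: [0.1, 0.4, 0.8]
width: 0.0002
```

send_rows --deltas '[{"dp": [0.132,-0.229,0],"rotation": [0,0,-0.071]},{"dp": [0.264,-0.458,0],"rotation": [0,0,-0.142]},{"dp": [0.396,-0.686,0],"rotation": [0,0,-0.213]},{"dp": [0.527,-0.915,0],"rotation": [0,0,-0.284]}]'

```text
clock: 2.03
position: [0.5025, 0.0776, 0.2505]
ee_rot: [0.0, 0.487, 0.873, 0.0]
contact_force: [-0.2, -0.5, -0.0]
width: 0.0002
```

send_rows --deltas '[{"dp": [0.132,-0.229,0],"rotation": [0,0,-0.071]},{"dp": [0.264,-0.458,0],"rotation": [0,0,-0.142]},{"dp": [0.396,-0.686,0],"rotation": [0,0,-0.213]},{"dp": [0.527,-0.915,0],"rotation": [0,0,-0.284]},{"dp": [0.527,-0.915,0],"rotation": [0,0,-0.284]}]'

```text
clock: 2.45
position: [0.5684, -0.0359, 0.25]
ee_rot: [0.002, 0.549, 0.836, -0.001]
contact_force: [0.2, 0.9, 0.2]
width: 0.0001
```

Run:
```python
from h import *
im=eyes.get_image('wrist'); pickle.dump(im,open('w1.pkl','wb')); save('w1',im)
s=monitor.get_state(); print(s['clock'],s['position'],s['ee_rot'],s['qpos'],s['contact_force'],s['width'])
print(im['mtx'],im['rvec'],im['tvec'], -R(im).T@np.array(im['tvec']).ravel())
for k in ['button_top','rest_top','jaw','holder']: print(k,models.find_in(k,im)[:2])
```

```text
2.5 [ 0.56662317 -0.03329695  0.24988539] [ 3.91959264e-04  5.48629086e-01  8.36065755e-01 -1.60662864e-04] [-1.80903443e-01  2.64737677e-01  1.52187867e+00 -6.15482835e-04
  1.35437933e+00 -5.90120401e-01] [0.11249937 0.73313533 0.36447959] -6.0258854213481475e-05
[[297.31863964   0.         252.39299515]
 [  0.         297.31863964 187.71610895]
 [  0.           0.           1.        ]] [-2.7572846  -0.56962792 -0.09652609] [-0.50793526 -0.28732716  0.29465561] [0.53570491 0.03984335 0.37257188]
button_top [{'box': [236.6, 147.8, 267.2, 171.1], 'score': 0.74}]
rest_top [{'box': [208.8, 123.6, 298.8, 215.0], 'score': 0.57}]
jaw [{'box': [209.6, 124.5, 293.0, 212.5], 'score': 0.58}]
holder [{'box': [199.7, 0.1, 308.8, 279.8], 'score': 0.93}]
```

View pics/w1.png

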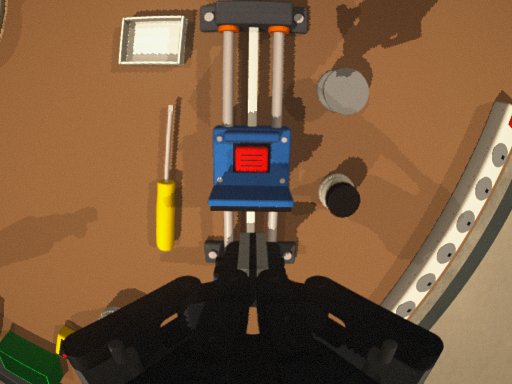

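The wrist view shows the red button at about (252,159), with the thumb rest above it at (252,134), the jaw plate below at (251,197) and the end stop with orange bumpers at the top near y=28. The holder's axis is nearly vertical in the image. I'll measure it through the fisheye model.

```bash
cat >> h.py <<'E'
def fray(im,u,v):
    K=np.array(im['mtx']); x=(u-K[0,2])/K[0,0]; y=(v-K[1,2])/K[1,1]; t=np.hypot(x,y)+1e-12
    return R(im).T@np.array([x/t*np.sin(t),y/t*np.sin(t),np.cos(t)])
def fonz(im,u,v,z):
    r=fray(im,u,v); c=-R(im).T@np.array(im['tvec']).ravel(); return c+r*(z-c[2])/r[2]
E
python3 - <<'E'
from h import *
im=pickle.load(open('w1.pkl','rb')); hsv=cv2.cvtColor(im['color'],cv2.COLOR_RGB2HSV)
H,S,V=hsv[...,0],hsv[...,1],hsv[...,2]
win=np.zeros(H.shape,bool); win[140:180,225:280]=1
red=win&((H<4)|(H>174))&(S>150)
v,u=np.nonzero(red); print('red',len(u),u.min(),u.max(),v.min(),v.max(),u.mean(),v.mean())
pts=np.array([fonz(im,a,b,.056)[:2] for a,b in zip(u,v)],np.float32)
print('button',pts.mean(0),cv2.minAreaRect(pts))
win[:]=0; win[20:40,210:300]=1
og=win&(H>=5)&(H<=13)&(S>200)&(V>150)
v,u=np.nonzero(og); 
c=[]
for m in (u<252,u>252):
    q=np.array([fonz(im,a,b,.034)[:2] for a,b in zip(u[m],v[m])]); print('orange',m.sum(),u[m].mean(),v[m].mean(),v[m].max(),q.mean(0)); c.append(q.mean(0))
b=pts.mean(0); mid=(c[0]+c[1])/2; d=mid-b; print('mid',mid,'d',d,np.linalg.norm(d),'yaw',np.degrees(np.arctan2(-d[0],d[1])))
e=c[0]-c[1]; print('yaw from bumpers',np.degrees(np.arctan2(e[1],e[0])),np.linalg.norm(e))
# yaw from red edges: long side
q=monitor.get_state(); w,x,y,z=q['ee_rot']
from scipy.spatial.transform import Rotation as Ro
M=Ro.from_quat([x,y,z,w]).as_matrix(); print(M)
print('tool y yaw',np.degrees(np.arctan2(M[1,1],M[0,1])))
# full view depth at button
P=im['depth'][155:163,246:258]; print(np.median(P))
E
```

```text
red 861 234 268 146 172 251.13240418118468 158.55516840882694
button [ 0.56454444 -0.02973801] ((0.5646350979804993, -0.030090859159827232), (0.03737577423453331, 0.02934013120830059), 22.37541961669922)
orange 95 226.73684210526315 27.821052631578947 31 [0.4815381  0.09412491]
orange 102 278.04901960784315 28.607843137254903 32 [0.53424827 0.11587639]
mid [0.50789318 0.10500065] d [-0.05665126  0.13473866] 0.1461638519380188 yaw 22.804458259376506
yaw from bumpers -157.57592053594018 0.05702182601119399
[[-4.02224876e-01  9.15540764e-01 -5.08056667e-04]
 [ 9.15540565e-01  4.02225143e-01  6.38716584e-04]
 [ 7.89124235e-04 -2.08238789e-04 -9.99999667e-01]]
tool y yaw 23.717357323111763
0.32331306
```

send_rows --deltas '[{"dp": [-0.023,0.054,-0.3],"rotation": [0,0,-0.042]},{"dp": [-0.023,0.054,-0.6],"rotation": [0,0,-0.042]},{"dp": [-0.023,0.054,-0.85],"rotation": [0,0,-0.042]},{"dp": [-0.023,0.054,-1.0],"rotation": [0,0,-0.042]},{"dp": [-0.023,0.054,-1.0],"rotation": [0,0,-0.042]},{"dp": [-0.023,0.054,-1.0],"rotation": [0,0,-0.042]}]'

```text
clock: 3.2
position: [0.5617, -0.0231, 0.1301]
ee_rot: [-0.001, 0.555, 0.832, -0.0]
contact_force: [0.0, -0.4, -0.1]
width: -0.0003
```

Run:
```python
from h import *
im=eyes.get_image('wrist'); pickle.dump(im,open('w2.pkl','wb')); save('w2',im)
s=monitor.get_state(); print(s['clock'],s['position'],s['ee_rot'],s['contact_force'])
hsv=cv2.cvtColor(im['color'],cv2.COLOR_RGB2HSV)
H,S,V=hsv[...,0],hsv[...,1],hsv[...,2]
red=((H<4)|(H>174))&(S>150)&(V>60)
nl,lab,st,ce=cv2.connectedComponentsWithStats(red.astype(np.uint8))
for i in range(1,nl):
    if st[i,4]>150:
        v,u=np.nonzero(lab==i); pts=np.array([fonz(im,a,b,.056)[:2] for a,b in zip(u,v)],np.float32); print(st[i],cv2.minAreaRect(pts),pts.mean(0))
```

```text
3.25 [ 0.56288772 -0.02348698  0.13141098] [6.83163436e-04 5.55343027e-01 8.31621015e-01 3.77884914e-04] [0.14365027 0.51873805 0.4839306 ]
[ 228  197   50   38 1762] ((0.5641939640045166, -0.029076216742396355), (0.036311838775873184, 0.02952222153544426), 22.581260681152344) [ 0.5639419  -0.02829099]
```

View pics/w2.png

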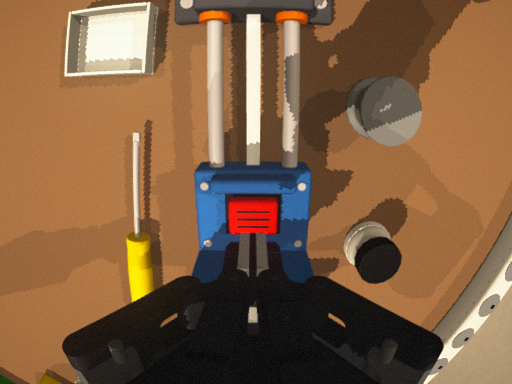

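The wrist view shows the shut fingertips at (252,235), lined up laterally with the button at (252,214). They will land on the button, a little towards the thumb rest.

send_rows --deltas '[{"dp": [0,0,-0.15],"rotation": [0,0,0]},{"dp": [0,0,-0.3],"rotation": [0,0,0]},{"dp": [0,0,-0.38],"rotation": [0,0,0]},{"dp": [0,0,-0.43],"rotation": [0,0,0]},{"dp": [0,0,-0.45],"rotation": [0,0,0]},{"dp": [0,0,-0.46],"rotation": [0,0,0]},{"dp": [0,0,-0.47],"rotation": [0,0,0]},{"dp": [0,0,-0.47],"rotation": [0,0,0]}]'

```text
clock: 3.92
position: [0.5631, -0.0242, 0.0747]
ee_rot: [0.001, 0.556, 0.831, 0.0]
contact_force: [-0.2, -0.3, 0.8]
width: -0.0004
```

send_rows --deltas '[{"dp": [0,0,-0.01],"rotation": [0,0,0]},{"dp": [0,0,-0.02],"rotation": [0,0,0]},{"dp": [0,0,-0.03],"rotation": [0,0,0]},{"dp": [0,0,-0.03],"rotation": [0,0,0]}]'

```text
clock: 4.25
position: [0.5631, -0.0243, 0.0707]
ee_rot: [0.001, 0.556, 0.831, 0.0]
contact_force: [0.6, 0.6, 3.8]
width: 0.0002
```

send_rows --deltas '[{"dp": [0,0,-0.008],"rotation": [0,0,0]},{"dp": [0,0,-0.016],"rotation": [0,0,0]},{"dp": [0,0,-0.016],"rotation": [0,0,0]},{"dp": [0,0,-0.016],"rotation": [0,0,0]}]'

```text
clock: 4.58
position: [0.5631, -0.0242, 0.0687]
ee_rot: [0.001, 0.556, 0.831, 0.0]
contact_force: [0.6, -0.3, 3.9]
width: 0.0002
```

Run:
```python
from h import *
im=eyes.get_image('wrist'); save('w3',im)
s=monitor.get_state(); print(s['clock'],s['position'],s['contact_force'],s['moment'])
```

```text
4.6333 [ 0.56304792 -0.02428414  0.06869686] [1.73987351 0.23380235 4.28974055] [ 0.0433254  -0.23433881 -0.02496021]
```

View pics/w3.png

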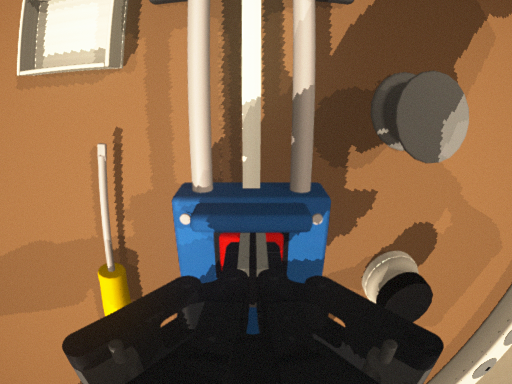

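The fingertips are on the button at (252,240), and the vertical force of about 4 N agrees with the pressed spring. I start sliding slowly.

send_rows --deltas '[{"dp": [0,0,-0.005],"rotation": [0,0,0]},{"dp": [-0.006,0.015,-0.005],"rotation": [0,0,0]},{"dp": [-0.013,0.031,-0.005],"rotation": [0,0,0]},{"dp": [-0.019,0.046,-0.005],"rotation": [0,0,0]},{"dp": [-0.026,0.062,-0.005],"rotation": [0,0,0]},{"dp": [-0.032,0.077,-0.005],"rotation": [0,0,0]},{"dp": [-0.038,0.092,-0.005],"rotation": [0,0,0]}]'

```text
clock: 5.22
position: [0.559, -0.0158, 0.0681]
ee_rot: [0.003, 0.555, 0.832, -0.001]
contact_force: [3.2, -9.4, 2.4]
width: -0.0002
```

Run:
```python
from h import *
im=eyes.get_image('wrist'); save('w4',im)
s=monitor.get_state(); print(s['clock'],s['position'],s['contact_force'],s['moment'])
```

```text
5.2667 [ 0.55886888 -0.01536569  0.0680558 ] [ 2.97329987 -8.00710497  3.83242164] [-1.45425262 -0.4506956  -0.00907785]
```

View pics/w4.png

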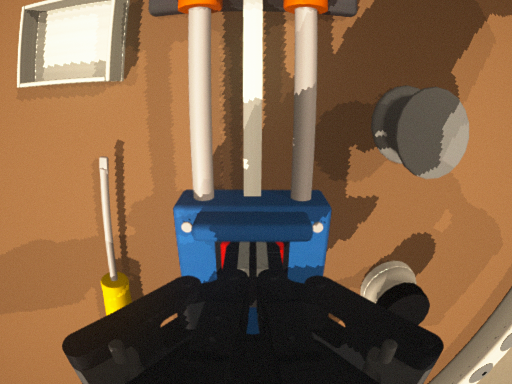

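The lateral force is about 8.5 N, more than a freed jaw should need. I back off and press deeper before going on.

send_rows --deltas '[{"dp": [0.015,-0.037,0],"rotation": [0,0,0]},{"dp": [0.015,-0.037,0],"rotation": [0,0,0]},{"dp": [0.015,-0.037,0],"rotation": [0,0,0]}]'

```text
clock: 5.52
position: [0.559, -0.0164, 0.068]
ee_rot: [-0.001, 0.556, 0.831, 0.001]
contact_force: [0.8, 1.8, 6.3]
width: 0.0001
```

```bash
cat >> h.py <<'E'
def edge(im):
    # first blue row at column 252 region -> carriage front edge at deck height
    hsv=cv2.cvtColor(im['color'],cv2.COLOR_RGB2HSV); bl=(hsv[...,0]>100)&(hsv[...,0]<125)&(hsv[...,1]>140)
    out=[]
    for u in (220,230,275,285):
        r=np.nonzero(bl[:,u])[0]; r=[a for a in r if bl[a:a+8,u].all()]; out.append(r[0])
    v=np.median(out); return v,fonz(im,252,v,.046)
E
python3 - <<'E'
from h import *
d=np.array([-.383,.924])
for f in ['w1','w2']:
    im=pickle.load(open(f+'.pkl','rb')); v,p=edge(im); print(f,v,p,p[:2]@d)
im=eyes.get_image('wrist'); save('w5',im); pickle.dump(im,open('w5.pkl','wb')); v,p=edge(im); print('w5',v,p,p[:2]@d)
s=monitor.get_state(); print(s['clock'],s['position'],s['contact_force'],s['moment'], s['position'][:2]@d)
E
```

```text
w1 133.0 [ 0.5547997  -0.00476153  0.046     ] -0.21688793804726725
w2 180.0 [ 0.55455652 -0.00681665  0.046     ] -0.2186937283289479
w5 196.5 [0.54831601 0.00940852 0.046     ] -0.20131156084073146
5.5667 [ 0.55902819 -0.01640785  0.06799365] [0.35256758 1.69322468 6.74411922] [ 0.24678116 -0.15469958 -0.05703677] -0.22926864564004004
```

Run:
```python
from h import *
d=np.array([-.383,.924])
for f in ['w1','w2','w5']:
    im=pickle.load(open(f+'.pkl','rb')); hsv=cv2.cvtColor(im['color'],cv2.COLOR_RGB2HSV)
    bl=(hsv[...,0]>98)&(hsv[...,0]<130)&(hsv[...,1]>100)
    print(f,[ (u,np.nonzero(bl[100:,u])[0][:1]+100) for u in (225,235,240,265,270,280)])
```

```text
w1 [(225, array([128])), (235, array([126])), (240, array([126])), (265, array([127])), (270, array([127])), (280, array([129]))]
w2 [(225, array([163])), (235, array([163])), (240, array([163])), (265, array([163])), (270, array([163])), (280, array([163]))]
w5 [(225, array([190])), (235, array([190])), (240, array([190])), (265, array([190])), (270, array([190])), (280, array([190]))]
```

View pics/w5.png

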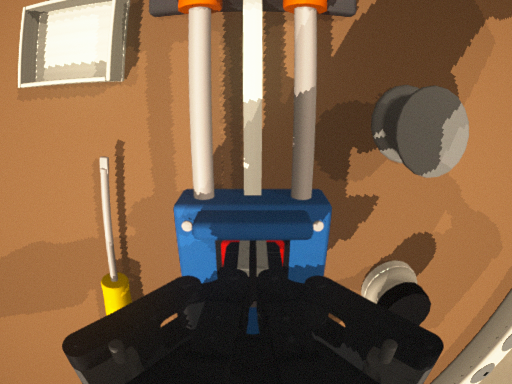

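Run:
```python
from h import *
d=np.array([-.383,.924])
for f,v in [('w1',126.5),('w2',163),('w5',190)]:
    im=pickle.load(open(f+'.pkl','rb'))
    p=fonz(im,252,v-.5,.046);print(f,p,p[:2]@d)
im=pickle.load(open('w5.pkl','rb'))
print('bumper edge w5',fonz(im,200,10,.032)[:2]@d,fonz(im,305,10,.032)[:2]@d)
im=pickle.load(open('w2.pkl','rb'))
print('bumper edge w2',fonz(im,215,22,.032)[:2]@d,fonz(im,291,22,.032)[:2]@d)
```

```text
w1 [0.55169678 0.00243013 0.046     ] -0.2090544265855514
w2 [0.54952814 0.00531582 0.046     ] -0.2055574563286516
w5 [0.5468508  0.01297031 0.046     ] -0.19745929534645276
bumper edge w5 -0.10196364996260811 -0.10208584192884988
bumper edge w2 -0.10183943301521857 -0.10179978313641048
```

Comparing the carriage edge in w2 and w5, the jaw has moved about 8 mm and was not stalled from the start. Vertical force is now 6.5 N, so the button looks fully down. Carriage edge to bumper is about 95 mm. I continue with a short push.

send_rows --deltas '[{"dp": [0,0,-0.005],"rotation": [0,0,0]},{"dp": [-0.01,0.023,-0.005],"rotation": [0,0,0]},{"dp": [-0.019,0.046,-0.005],"rotation": [0,0,0]},{"dp": [-0.029,0.069,-0.005],"rotation": [0,0,0]},{"dp": [-0.038,0.092,-0.005],"rotation": [0,0,0]},{"dp": [-0.048,0.115,-0.005],"rotation": [0,0,0]},{"dp": [-0.057,0.139,-0.005],"rotation": [0,0,0]}]'

```text
clock: 6.15
position: [0.5539, -0.0035, 0.068]
ee_rot: [0.002, 0.555, 0.832, -0.001]
contact_force: [1.4, -9.4, 6.6]
width: 0.0003
```

```bash
cat >> h.py <<'E'
dd=np.array([-.383,.924])
def jawpos(im):
    hsv=cv2.cvtColor(im['color'],cv2.COLOR_RGB2HSV)
    bl=(hsv[...,0]>98)&(hsv[...,0]<130)&(hsv[...,1]>100)
    v=np.median([np.nonzero(bl[100:,u])[0][0]+100 for u in (225,235,240,265,270,280)])
    return v,fonz(im,252,v-.5,.046)[:2]@dd
def rep(n):
    im=eyes.get_image('wrist'); save(n,im); pickle.dump(im,open(n+'.pkl','wb')); s=monitor.get_state()
    print(s['clock'],s['position'],'F',s['contact_force'].round(1),'jaw',jawpos(im),'tcp along',s['position'][:2]@dd,'F along',s['contact_force'][:2]@dd)
E
python3 -c "
from h import *
rep('w6')"
```

```text
6.2 [ 0.55366263 -0.00283002  0.06799088] F [ 1.4 -8.5  7.9] jaw (np.float64(191.0), np.float64(-0.18412851916219564)) tcp along -0.21466772293277647 F along -8.3756859568604
```

send_rows --deltas '[{"dp": [0,0,0],"rotation": [0,0,0]},{"dp": [0,0,0],"rotation": [0,0,0]},{"dp": [0,0,0],"rotation": [0,0,0]},{"dp": [0,0,0],"rotation": [0,0,0]}]'

```text
clock: 6.53
position: [0.5537, -0.0028, 0.068]
ee_rot: [0.002, 0.555, 0.832, -0.001]
contact_force: [1.3, -6.9, 7.3]
width: -0.0003
```

```bash
python3 -c "
from h import *
rep('w7')"
```

```text
6.5833 [ 0.55362773 -0.00282768  0.06797547] F [ 0.8 -6.8  6.2] jaw (np.float64(191.0), np.float64(-0.18345274346627502)) tcp along -0.21465219818173306 F along -6.62676697713021
```

send_rows --deltas '[{"dp": [-0.01,0.023,0],"rotation": [0,0,0]},{"dp": [-0.019,0.046,0],"rotation": [0,0,0]},{"dp": [-0.029,0.069,0],"rotation": [0,0,0]},{"dp": [-0.038,0.092,0],"rotation": [0,0,0]},{"dp": [-0.048,0.115,0],"rotation": [0,0,0]},{"dp": [-0.057,0.139,0],"rotation": [0,0,0]},{"dp": [-0.067,0.162,0],"rotation": [0,0,0]}]'

```text
clock: 7.17
position: [0.5459, 0.0161, 0.068]
ee_rot: [0.002, 0.555, 0.832, -0.001]
contact_force: [1.0, -9.6, 6.1]
width: -0.0002
```

```bash
python3 -c "
from h import *
rep('w8')"
```

```text
7.2167 [0.54559913 0.0166656  0.06799055] F [ 2.1 -8.3  6.3] jaw (np.float64(191.0), np.float64(-0.16297800596114906)) tcp along -0.19356545075660883 F along -8.439384988143681
```

View pics/w8.png

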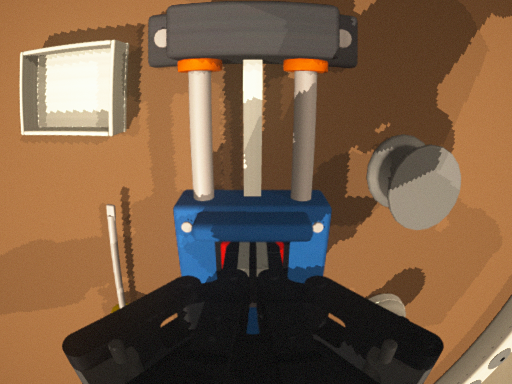

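The jaw follows the tool. The image shows the carriage's front edge at v≈191 and the bumpers at v≈72, so about 61 mm remain.

send_rows --deltas '[{"dp": [-0.013,0.031,0],"rotation": [0,0,0]},{"dp": [-0.026,0.062,0],"rotation": [0,0,0]},{"dp": [-0.038,0.092,0],"rotation": [0,0,0]},{"dp": [-0.051,0.123,0],"rotation": [0,0,0]},{"dp": [-0.064,0.154,0],"rotation": [0,0,0]},{"dp": [-0.077,0.185,0],"rotation": [0,0,0]},{"dp": [-0.089,0.216,0],"rotation": [0,0,0]},{"dp": [-0.102,0.247,0],"rotation": [0,0,0]},{"dp": [-0.115,0.277,0],"rotation": [0,0,0]},{"dp": [-0.128,0.308,0],"rotation": [0,0,0]},{"dp": [-0.14,0.339,0],"rotation": [0,0,0]},{"dp": [-0.153,0.37,0],"rotation": [0,0,0]}]'

```text
clock: 8.22
position: [0.5275, 0.0607, 0.068]
ee_rot: [0.002, 0.555, 0.832, -0.001]
contact_force: [2.1, -8.5, 7.5]
width: 0.0002
```

```bash
python3 -c "
from h import *
rep('w9')"
```

```text
8.2667 [0.52714735 0.06147705 0.06797952] F [ 2.2 -8.4  7.3] jaw (np.float64(191.0), np.float64(-0.11468726808487996)) tcp along -0.14509263506974862 F along -8.628769619121048
```

View pics/w9.png

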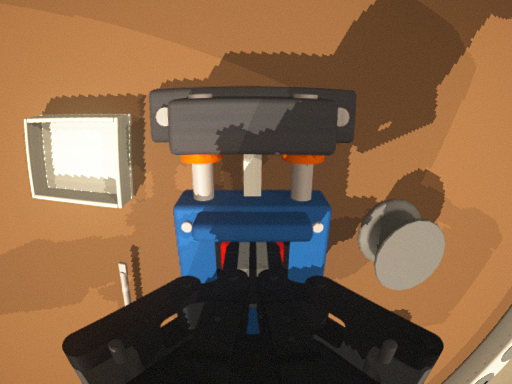

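send_rows --deltas '[{"dp": [-0.008,0.019,0],"rotation": [0,0,0]},{"dp": [-0.016,0.038,0],"rotation": [0,0,0]},{"dp": [-0.022,0.054,0],"rotation": [0,0,0]},{"dp": [-0.029,0.069,0],"rotation": [0,0,0]},{"dp": [-0.034,0.081,0],"rotation": [0,0,0]},{"dp": [-0.038,0.092,0],"rotation": [0,0,0]},{"dp": [-0.038,0.092,0],"rotation": [0,0,0]}]'

```text
clock: 8.85
position: [0.5228, 0.072, 0.068]
ee_rot: [0.002, 0.555, 0.832, -0.001]
contact_force: [1.4, -7.0, 7.5]
width: 0.0002
```

```bash
python3 -c "
from h import *
rep('w10')"
```

```text
8.9 [0.52276072 0.07203214 0.0679665 ] F [ 1.9 -8.3  7.6] jaw (np.float64(191.0), np.float64(-0.10244231814814293)) tcp along -0.1336596586124247 F along -8.435325226902028
```

send_rows --deltas '[{"dp": [-0.003,0.008,0],"rotation": [0,0,0]},{"dp": [-0.006,0.015,0],"rotation": [0,0,0]},{"dp": [-0.01,0.023,0],"rotation": [0,0,0]},{"dp": [-0.01,0.023,0],"rotation": [0,0,0]}]'

```text
clock: 9.23
position: [0.5217, 0.0747, 0.068]
ee_rot: [0.002, 0.555, 0.832, -0.001]
contact_force: [2.0, -8.0, 7.5]
width: 0.0002
```

```bash
python3 -c "
from h import *
rep('w11')"
```

```text
9.2833 [0.52168199 0.07464998 0.06798132] F [ 1.5 -9.4  6.8] jaw (np.float64(191.0), np.float64(-0.09957502137539151)) tcp along -0.130827620955554 F along -9.20372861302204
```

View pics/w11.png

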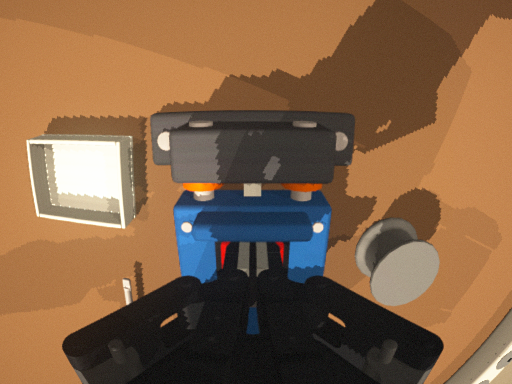

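The rods still show between the bumpers (v≈190) and the carriage (v≈199), so a few mm are left.

send_rows --deltas '[{"dp": [-0.003,0.008,0],"rotation": [0,0,0]},{"dp": [-0.006,0.015,0],"rotation": [0,0,0]},{"dp": [-0.01,0.023,0],"rotation": [0,0,0]},{"dp": [-0.013,0.031,0],"rotation": [0,0,0]},{"dp": [-0.013,0.031,0],"rotation": [0,0,0]}]'

```text
clock: 9.7
position: [0.5201, 0.0784, 0.068]
ee_rot: [0.002, 0.555, 0.832, -0.001]
contact_force: [2.3, -8.3, 7.9]
width: -0.0
```

```bash
python3 -c "
from h import *
rep('w12')"
```

```text
9.75 [0.52014624 0.07841643 0.06799304] F [ 2.9 -7.7  6.8] jaw (np.float64(191.0), np.float64(-0.09553065112151332)) tcp along -0.12675922773990608 F along -8.243370614803485
```

View pics/w12.png

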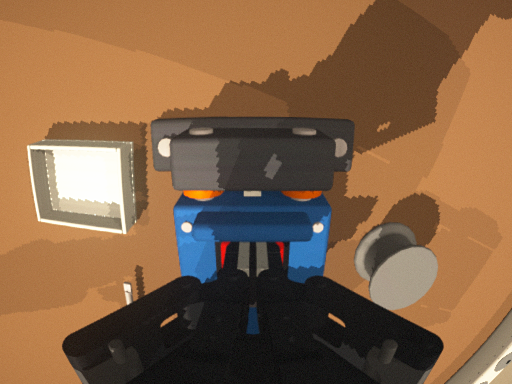

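send_rows --deltas '[{"dp": [-0.003,0.008,0],"rotation": [0,0,0]},{"dp": [-0.006,0.015,0],"rotation": [0,0,0]},{"dp": [-0.01,0.023,0],"rotation": [0,0,0]},{"dp": [-0.01,0.023,0],"rotation": [0,0,0]}]'

```text
clock: 10.08
position: [0.519, 0.0812, 0.068]
ee_rot: [0.002, 0.555, 0.832, -0.001]
contact_force: [2.7, -8.0, 7.1]
width: -0.0004
```

```bash
python3 -c "
from h import *
rep('w13')"
```

```text
10.1333 [0.5189923  0.08117967 0.06796837] F [ 2.3 -7.7  7.7] jaw (np.float64(196.5), np.float64(-0.09556298714347204)) tcp along -0.12376403605992199 F along -8.012568353343939
```

View pics/w13.png

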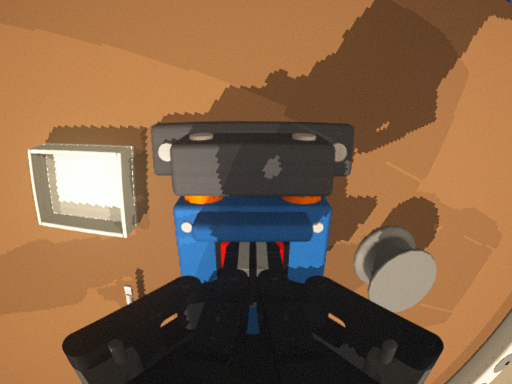

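The carriage still sits fixed relative to the tool, and the end block is now hiding its front edge. I continue in small steps until it stalls.

send_rows --deltas '[{"dp": [-0.003,0.008,0],"rotation": [0,0,0]},{"dp": [-0.006,0.015,0],"rotation": [0,0,0]},{"dp": [-0.01,0.023,0],"rotation": [0,0,0]},{"dp": [-0.01,0.023,0],"rotation": [0,0,0]}]'

```text
clock: 10.47
position: [0.5189, 0.0816, 0.068]
ee_rot: [0.004, 0.554, 0.832, -0.002]
contact_force: [4.7, -15.9, 6.1]
width: -0.0004
```

```bash
python3 -c "
from h import *
rep('w14')"
```

```text
10.5167 [0.51886184 0.08163377 0.06803265] F [  3.6 -15.4   5.1] jaw (np.float64(197.0), np.float64(-0.0954403872578696)) tcp along -0.12329448435697336 F along -15.668368331242302
```

The force rose to 15.7 N and the tool stopped, so the jaw is against the end stop. I now let the button rise while keeping the light push, then back away from the rest and lift off.

send_rows --deltas '[{"dp": [0,0,0.02],"rotation": [0,0,0]},{"dp": [0,0,0.04],"rotation": [0,0,0]},{"dp": [0,0,0.06],"rotation": [0,0,0]},{"dp": [0,0,0.08],"rotation": [0,0,0]},{"dp": [0,0,0.09],"rotation": [0,0,0]},{"dp": [0,0,0.09],"rotation": [0,0,0]}]'

```text
clock: 11.02
position: [0.5179, 0.0814, 0.0765]
ee_rot: [0.003, 0.554, 0.832, -0.003]
contact_force: [7.4, -15.5, -9.5]
width: 0.0002
```

send_rows --deltas '[{"dp": [0.01,-0.023,0],"rotation": [0,0,0]},{"dp": [0.019,-0.046,0],"rotation": [0,0,0]},{"dp": [0.029,-0.069,0],"rotation": [0,0,0]},{"dp": [0.032,-0.077,0.01],"rotation": [0,0,0]},{"dp": [0.032,-0.077,0.03],"rotation": [0,0,0]}]'

```text
clock: 11.43
position: [0.5195, 0.0769, 0.0811]
ee_rot: [-0.001, 0.556, 0.831, -0.0]
contact_force: [0.2, -1.1, -0.1]
width: -0.0
```

send_rows --deltas '[{"dp": [0,0,0.15],"rotation": [0,0,0]},{"dp": [0,0,0.4],"rotation": [0,0,0]},{"dp": [0,0,0.7],"rotation": [0,0,0]},{"dp": [0,0,1.0],"rotation": [0,0,0]},{"dp": [0,0,1.0],"rotation": [0,0,0]}]'

```text
clock: 11.85
position: [0.5243, 0.0774, 0.2089]
ee_rot: [0.005, 0.556, 0.831, 0.004]
contact_force: [0.2, 0.1, 0.7]
width: -0.0001
```

send_rows --deltas '[{"dp": [0.1,-0.25,0.1],"rotation": [0,0,0]},{"dp": [0.2,-0.5,0.2],"rotation": [0,0,0]},{"dp": [0.2,-0.5,0.4],"rotation": [0,0,0]},{"dp": [0.2,-0.5,0.4],"rotation": [0,0,0]}]'

```text
clock: 12.18
position: [0.547, 0.0157, 0.2536]
ee_rot: [0.003, 0.557, 0.831, 0.002]
contact_force: [1.2, 1.1, 0.5]
width: 0.0004
```

Run:
```python
from h import *
im=eyes.get_image('wrist'); save('w20',im); pickle.dump(im,open('w20.pkl','wb'))
s=monitor.get_state(); print(s['clock'],s['position'],s['contact_force'],s['qd'].round(3))
hsv=cv2.cvtColor(im['color'],cv2.COLOR_RGB2HSV); H,S,V=hsv[...,0],hsv[...,1],hsv[...,2]
red=((H<4)|(H>174))&(S>150)&(V>60)
nl,lab,st,ce=cv2.connectedComponentsWithStats(red.astype(np.uint8))
for i in range(1,nl):
    if st[i,4]>150:
        v,u=np.nonzero(lab==i)
        for z in (.056,.049):
            pts=np.array([fonz(im,a,b,z)[:2] for a,b in zip(u,v)],np.float32); r=cv2.minAreaRect(pts); print(st[i],z,r,np.array(r[0])@dd)
```

```text
12.2333 [0.54575084 0.01653892 0.25172817] [ 0.733787    0.62635336 -0.92197485] [ 0.017  0.017  0.067  0.003 -0.013 -0.   ]
[233  98  35  26 893] 0.056 ((0.5232048034667969, 0.07053323090076447), (0.036538489162921906, 0.027160923928022385), 22.23635482788086) -0.13521473437547682
[233  98  35  26 893] 0.049 ((0.523383378982544, 0.07007306069135666), (0.03733706474304199, 0.027754541486501694), 22.236358642578125) -0.1357083260715008
```

View pics/w20.png

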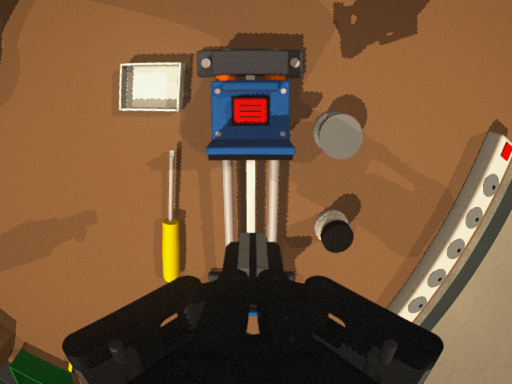

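Run:
```python
from h import *
im=pickle.load(open('w20.pkl','rb'))
a=cv2.resize(im['color'][40:170,180:320][:,:,::-1],None,fx=5,fy=5,interpolation=cv2.INTER_CUBIC)
cv2.imwrite('pics/w20c.png',a[:600])
im=eyes.get_image('side'); save('side2',im)
a=cv2.resize(im['color'][165:250,190:300][:,:,::-1],None,fx=7,fy=7,interpolation=cv2.INTER_CUBIC)
cv2.imwrite('pics/side2c.png',a[:600])
for k in ['jaw','button_top']: print(models.find_in(k,im)[:1])
P=cloud(im)
```

```text
[{'box': [209.2, 176.2, 244.2, 202.2], 'score': 0.77}]
[]
```

View pics/w20c.png

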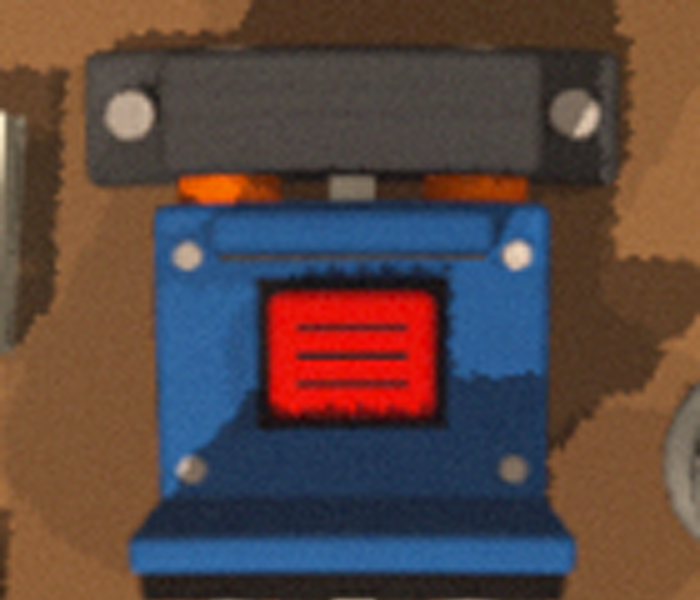

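View pics/side2c.png

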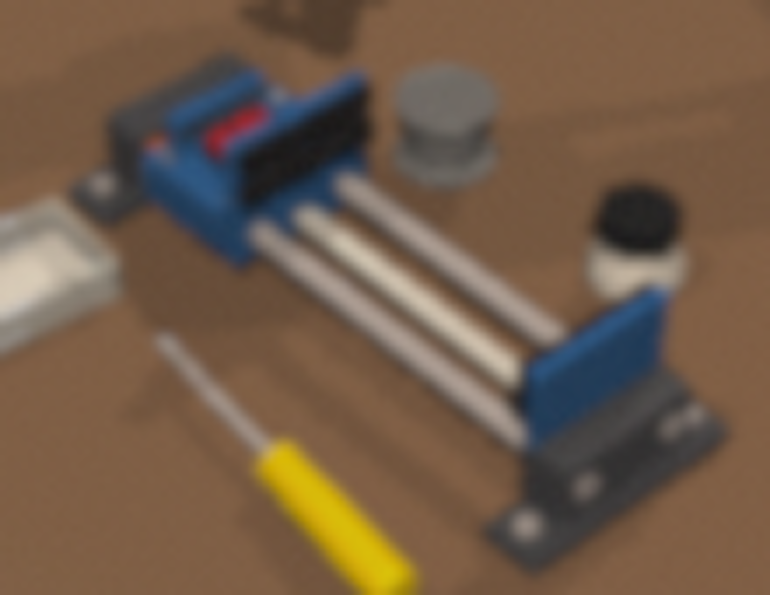

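Run:
```python
from h import *
im=pickle.load(open('w20.pkl','rb')); c=-R(im).T@np.array(im['tvec']).ravel(); D=im['depth']
def z(u,v):
    K=np.array(im['mtx']); t=np.hypot((u-K[0,2])/K[0,0],(v-K[1,2])/K[1,1]); d=np.median(D[v-2:v+3,u-2:u+3]); r=fray(im,u,v)
    return (c+r*d/np.cos(t))[2]
print('button',[z(u,v) for u,v in((245,106),(252,111),(258,117))],'deck',[z(u,v) for u,v in((223,115),(280,103))])
s=monitor.get_state(); print(s['clock'],s['contact_force'],s['qd'].round(3))
manip.sign_off()
```

```text
button [np.float64(0.05622392679806193), np.float64(0.05684916187816108), np.float64(0.057034299770356955)] deck [np.float64(0.04500528131888071), np.float64(0.045341698343141945)]
12.3833 [ 1.16412723 -0.63083248  0.04735859] [ 0.004  0.008  0.01  -0.003 -0.    -0.   ]
the job is handed in; nothing more can be done
```

The sliding jaw is now fully open against its end stop, with the button up. I pressed the button fully down with the shut fingertips and pushed the jaw out by its thumb rest. Then I let the button rise while still pushing lightly, backed off and lifted clear. The job was handed in at about 12.4 s.

**Jaw at the stop:** it travelled about 108 mm. The tool then stalled and the push rose from about 8 N to 16 N. From nearly straight above, no rod shows between the carriage and the bumpers, so any gap is about 1 mm at most.

**Button up:** depth puts its top at about 56–57 mm and the deck at about 45 mm. I took the spring-up as the lock and did not test it by pushing.

**Other objects:** the arm touched nothing after the lift. The screwdriver, tray, jar and spool look unmoved in the last pictures.

**What disagreed:**
- **Higher push force:** sliding took about 8–9 N, not the stated 1–2 N. That is well under the 35–50 N brake, and I did not find the cause.
- **First push:** I pushed with the button at least partly down (about 4 N) before I was sure it was fully down. The jaw moved about 8 mm. I then backed off, saw 6.5 N on the button, and kept it fully down for the rest of the slide.

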